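# Turn the vial carousel back one notch past its ratchet pawl

## Task

The vial carousel has been indexed one place too far. With a fingertip, push the pawl's red-knobbed lever outward, away from the wheel, to lift the pawl until it stays up by itself; then push the orange post to turn the carousel backward (counterclockwise seen from above) by one notch, and finally tip the lever back in so that the pawl drops fully down into that next notch. The three small vials must stay standing on the carousel, and everything else on the bench must be left where it is.

Things in the scene. Friction and masses are not known exactly. Their poses are not given: they have to be found in the camera images.
- indexer: Fixed grey foot of the vial carousel, 268 mm across, 30 mm high, with a tongue carrying the pawl bracket on its +y side. Origin on the carousel's axis at bench level, z up; the heights and x, y given for the other parts are in this frame. The pawl's hinge runs along x at y = 150, z = 75 mm. It stands elsewhere, turned up to 20 degrees, each time.
- carousel (a joint): Wheel angle (rad), growing counterclockwise from above = BACKWARD. 0: a tooth's upright face touches the pawl, which when down bars going further back; starts 0.01 to 0.13 below 0. One notch = 0.628. In the next notch the pawl goes fully down at about 0.47 to 0.62; at 0.2 to 0.46 it lands on a tooth's slope, above 0.63 on a tooth's top. Turning needs about 2 N at the post; stays where left.
- deck_centre (a point): Centre of the deck (z = 52 mm) of the white carousel wheel, 244 mm across. Ten dark steel saw teeth, 12 mm high, stand round its edge between radius 98 and 120 mm.
- post_top (a point): Centre of the top of the orange finger post that stands on the wheel: a round peg of 12 mm diameter, 40 mm tall (z = 52 to 92 mm in the base frame), 80 mm from the wheel's axis, on the side away from the pawl. Push it sideways to turn the wheel.
- pawl (a joint): Lift angle (rad) of the steel pawl about its hinge: 0 = fully down in a notch, 1.1 = fully up (stop). Its nose clears the teeth above about 0.3. It is bistable by its own weight: beyond about 0.6 it falls open against the upper stop and stays there, below about 0.4 it falls shut; nearly frictionless, well under 1 N at the knob.
- lever_knob (a point): Centre of the red ball (20 mm diameter) at the top of the pawl's lever, a 10 x 6 mm steel bar, 55 mm from the hinge. In the base frame it is at y = 126, z = 125 mm with the pawl down (leaning in over the wheel) and at y = 183, z = 119 mm with the pawl up (leaning outward). Pushing it along the base's +y lifts the pawl's nose, pushing it along -y lowers it.
- vial1: Small amber glass vial with a blue cap, 28 mm diameter, 42 mm tall, 40 g, standing loose on the carousel's deck within 60 mm of its axis; it rides along as the wheel turns. Origin at the centre of its underside. Must stay standing there.
- vial2: Small amber glass vial with a white cap, 28 mm diameter, 42 mm tall, 40 g, standing loose on the carousel's deck within 60 mm of its axis; it rides along as the wheel turns. Origin at the centre of its underside. Must stay standing there.
- vial3: Small amber glass vial with a green cap, 28 mm diameter, 42 mm tall, 40 g, standing loose on the carousel's deck within 60 mm of its axis; it rides along as the wheel turns. Origin at the centre of its underside. Must stay standing there.
- reagent: Amber reagent bottle, 80 mm diameter, 170 mm tall, to the left; origin under its centre. Leave alone.
- beaker: Glass beaker, 68 mm diameter, 85 mm tall, to the right; origin under its centre. Leave alone.
- wrench: Open wrench 160 mm long lying beyond the carousel; origin under its middle. Leave alone.
- rack: Blue vial rack 70 x 160 mm, 50 mm tall with its vials, to the right; origin under its centre. Leave alone.
- mouse: Black computer mouse 100 x 58 x 28 mm, beyond the carousel to the left; origin under its centre. Leave alone.
Things that resemble listed ones, but are neither listed nor needed, are in the scene too. Leave any purple look-alike of the vial1 alone.

How it is judged:
By the outcome, as a careful person would: the job done as asked, in the order asked, and still so for the second after the job is handed in, with the robot touching nothing.
It also fails if it takes over 64 s, if anything falls off the work surface, if the arm or the gripper's body presses on something with over 40 N, if the wrist force passes 120 N, or if a joint passes its speed limit or range.

## Robot

A 6-joint arm with a two-finger parallel gripper is mounted at the origin on the work surface. World frame = base frame: x ahead of the robot, y to its left, z up, the work surface at z = 0. Lengths are in mm, angles in rad, forces in N, time in s.
With the tool pointing down it reaches from about 350 to 725 mm from the base axis. Payload 4.3 kg.
Tool frame: the origin (TCP) lies midway between the tips of the shut fingers; the grasp point (between the pads) lies 19 mm behind it (robot.tcp_to_grasp is the distance from the TCP to the grasp point, in mm); z points along the fingers, y is the direction in which the jaws open and shut (so a half turn about z gives the same grasp; the last joint's range is limited). The gripper opens to 85 mm and grips with 20 to 120 N. Pads are 22 mm wide; open, the fingers measure 114 mm over their backs; the gripper's body (76 mm by 85 mm) begins 54 mm behind the grasp point. The pads swing forward as they close: fully open they stand 13 mm farther back than shut.
Start: joints at [1.04, 0.377, 0.081, 1.274, 0, 1.46], TCP at [234.893, 524.873, 231.329] pointing down, gripper open.
Joint ranges: [-2.72, 2.72], [-0.84, 1.66], [-1.02, 1.22], [-1.77, 2.12], [-1.37, 1.28], [-3.14, 3.14]. Speed limits (rad/s): [2.57, 2.57, 3.14, 3.14, 3.14, 3.14].

## Interface

Orientations are given as a rotation vector (axis times angle).
In Python, from station import robot gives the robot as it stands. Calls block until the motion is done:
- robot.goto(position, orientation): joint-space move of the TCP to a pose.
- robot.move_straight(position, rotation=None, rate=150, f_stop=None): straight line of the TCP; rotation=None keeps the orientation; rate is the mean speed in mm/s. With f_stop (N) it stops when the force on the tool has changed by that much, and returns True; else False.
- robot.set_joints(angles): joint-space move.
- robot.command_gripper(opening, force=None): opening from 0.0 (shut) to 1.0 (fully open); force is the grip in N (None keeps the last); returns when the fingers have stopped.
- robot.sleep(seconds).
- robot.inverse_kinematics(position, orientation): joint angles nearest the present ones, or None.
- robot.capture(name): name is "side" or "top"; returns the picture (384x512x3 uint8, blue, green, red); there is no depth.
- robot.camera_model(name): a dict with "fx", "fy", "cx", "cy" (pixels), "R" (3x3) and "t" (3): a world point X has camera coordinates R X + t. Camera axes: x right, y down, z forward; pixel columns grow to the right and rows downward; lengths in mm; the calibration is good to about 2 mm. A picture is of the moment at which its call begins. camera_model takes no time and is no camera call.
A pose or a line that the arm cannot do raises robot.IKError and nothing moves.
- robot.job_done(): hands the job in, once; it reports no verdict.
Readings, each from a call of its own:
- robot.get_t(): time.
- robot.get_joint_pos(): joint angles.
- robot.get_dq(): joint speeds.
- robot.get_tau(): joint torques, N m.
- robot.get_position(): TCP position.
- robot.get_ee_rot(): TCP orientation.
- robot.get_ft_force(): force on the tool from outside, world axes, zero at the start.
- robot.get_wrist_torque(): the same for the moment, N m.
- robot.get_gripper_width(): opening from 0.0 (shut) to 1.0 (fully open).
Only numpy, scipy, OpenCV 4.12 (cv2) and the standard library are available. Lean on these libraries where they do the work, as an engineer would, in place of code of your own. Each camera call takes 0.05 s, during which the arm holds its last target.

## Working session

There is one attempt and no reset: what is moved stays moved. The work goes in short steps, each a Python script; the robot and the scene stay as the last script left them, time stands still between calls to the robot, and variables do not carry over. Pictures are saved under pics/ and viewed, and the job is handed in when it is done.

```bash
mkdir -p pics; ls; python3 - <<'E'
from station import robot
import cv2
for n in("top","side"):
    im=robot.capture(n); cv2.imwrite(f"pics/{n}0.png",im)
    m=robot.camera_model(n); print(n,m)
print(robot.get_t(),robot.get_ee_rot(),robot.get_gripper_width())
E
```

```text
pics
top {'fx': 430.60484912365604, 'fy': 430.60484912365604, 'cx': 255.01036521569264, 'cy': 187.3092174392898, 'R': array([[-0.0028358 , -0.9999233 ,  0.01205626],
       [-0.99214103,  0.00130516, -0.12511786],
       [ 0.12509253, -0.01231632, -0.99206863]]), 't': array([  32.39566937,  617.53886094, 1441.11703007])}
side {'fx': 392.79543998879177, 'fy': 392.79543998879177, 'cx': 259.65306631507804, 'cy': 188.61986369623423, 'R': array([[ 0.97486849, -0.22219486, -0.01615172],
       [-0.14427779, -0.57444147, -0.80573005],
       [ 0.16975086,  0.78781117, -0.59206267]]), 't': array([-585.50782449,  211.55988547, 1104.36909379])}
0.1 [-6.55954050e-01 -3.07173256e+00  2.81158974e-03] 1.0029154065469315
```

View pics/top0.png

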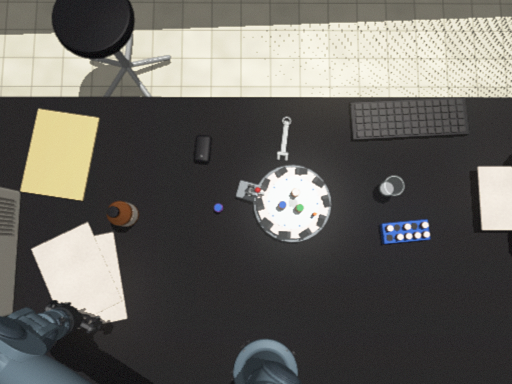

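View pics/side0.png

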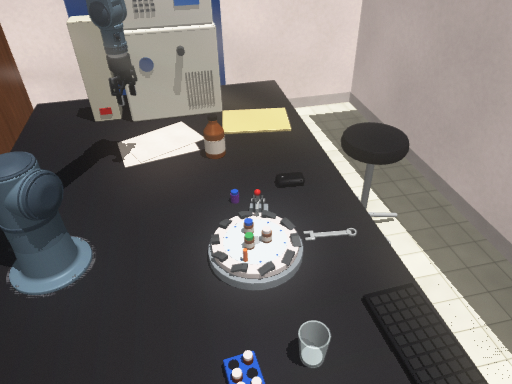

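Top view: the wheel is near (292,203), the pawl with its red knob near (257,190) and the orange post near (313,214). The side view shows a purple look-alike at (235,196). I'll zoom in next.

```bash
python3 - <<'E'
import cv2
a=cv2.imread("pics/top0.png")[150:255,225:345]; cv2.imwrite("pics/t0z.png",cv2.resize(a,None,fx=6,fy=6,interpolation=cv2.INTER_CUBIC)[:600])
a=cv2.imread("pics/side0.png")[180:290,200:320]; cv2.imwrite("pics/s0z.png",cv2.resize(a,None,fx=5,fy=5,interpolation=cv2.INTER_CUBIC))
E
```

```text
(no output)
```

View pics/t0z.png

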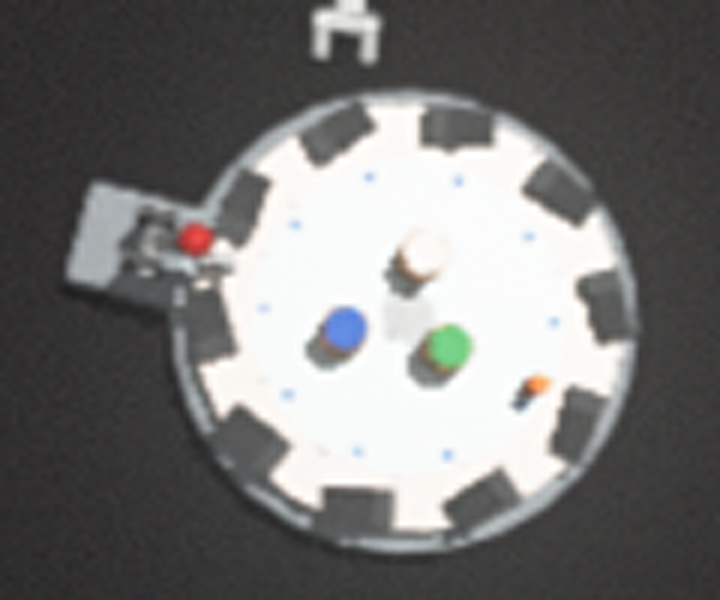

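View pics/s0z.png

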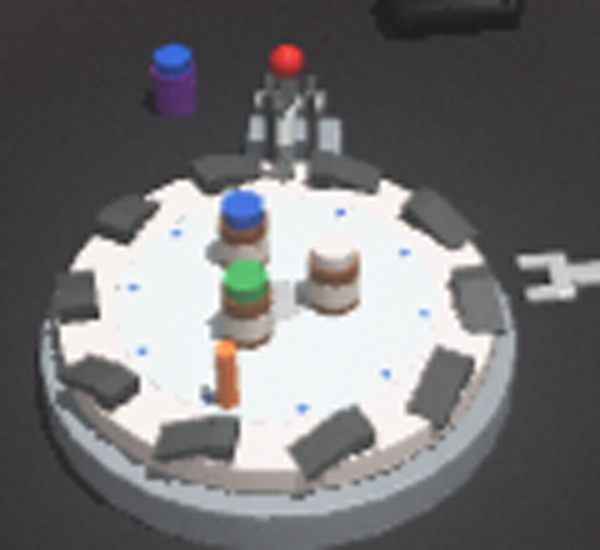

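```bash
cat > h.py <<'E'
from station import robot
import numpy as np, cv2
from scipy.optimize import least_squares
M={n:robot.camera_model(n) for n in("top","side")}
def proj(n,X):
    m=M[n]; c=np.asarray(X)@m["R"].T+m["t"]; return np.stack([m["fx"]*c[...,0]/c[...,2]+m["cx"],m["fy"]*c[...,1]/c[...,2]+m["cy"]],-1)
def onplane(n,uv,z):
    m=M[n]; d=np.array([(uv[0]-m["cx"])/m["fx"],(uv[1]-m["cy"])/m["fy"],1]); d=m["R"].T@d; o=-m["R"].T@m["t"]
    return o+d*(z-o[2])/d[2]
def tri(a,b):
    x0=onplane("top",a,80)
    r=least_squares(lambda X:np.r_[proj("top",X)-a,proj("side",X)-b],x0); return r.x,np.round(r.fun,2)
def blobs(im,lo,hi,box,mina=2):
    h=cv2.cvtColor(im,cv2.COLOR_BGR2HSV); m=cv2.inRange(h,lo,hi)
    k=np.zeros_like(m);u0,v0,u1,v1=box;k[v0:v1,u0:u1]=255;m&=k
    n,_,s,c=cv2.connectedComponentsWithStats(m)
    return [(c[i].round(2).tolist(),int(s[i,4])) for i in range(1,n) if s[i,4]>=mina]
E
python3 - <<'E'
from h import *
for n,b in(("top",(230,155,335,250)),("side",(205,180,310,290))):
    im=cv2.imread(f"pics/{n}0.png")
    print(n,"red",blobs(im,(0,170,120),(4,255,255),b),blobs(im,(172,150,120),(180,255,255),b))
    print("or",blobs(im,(5,130,150),(20,255,255),b))
    print("blue",blobs(im,(95,20,150),(125,255,255),b,1))
    print("green",blobs(im,(45,90,50),(80,255,255),b))
    m=cv2.inRange(im,(150,150,150),(255,255,255))
E
```

```text
top red [([257.38, 189.38], 13)] []
or [([314.0, 213.5], 6)]
blue [([286.5, 179.0], 2), ([301.0, 179.5], 2), ([273.5, 187.0], 2), ([312.5, 189.0], 2), ([268.5, 201.0], 2), ([282.12, 204.12], 43), ([317.0, 203.5], 2), ([272.5, 215.5], 4), ([312.0, 217.0], 1), ([284.33, 224.67], 3), ([299.33, 225.33], 3)]
green [([299.59, 207.28], 29)]
side red [([256.79, 191.5], 28)] []
or [([244.95, 254.07], 41)]
blue [([233.92, 190.81], 26), ([247.8, 220.36], 45), ([267.5, 222.0], 4), ([234.8, 226.4], 5), ([280.0, 230.0], 5), ([226.0, 237.0], 5), ([284.5, 242.5], 4), ([228.0, 249.5], 6), ([276.5, 254.5], 4), ([240.33, 259.67], 3), ([259.8, 261.4], 5)]
green [([248.65, 235.46], 57)]
```

```bash
cat >> h.py <<'E'
def circ(P):
    r=least_squares(lambda p:np.hypot(P[:,0]-p[0],P[:,1]-p[1])-p[2],[*P.mean(0)[:2],70]); return r.x,r.fun
E
python3 - <<'E'
from h import *
T=[(286.5,179),(301,179.5),(273.5,187),(312.5,189),(268.5,201),(317,203.5),(272.5,215.5),(284.33,224.67),(299.33,225.33)]
S=[(267.5,222),(234.8,226.4),(280,230),(226,237),(284.5,242.5),(228,249.5),(276.5,254.5),(240.33,259.67),(259.8,261.4)]
C=[]
for n,L in(("top",T),("side",S)):
    P=np.array([onplane(n,q,52) for q in L]); c,f=circ(P); C.append(c[:2]); print(n,c.round(1),f.round(1))
    a=np.arctan2(P[:,1]-c[1],P[:,0]-c[0]); print("phase deg mod36",np.round(np.degrees(a)%36,1))
k,r=tri((257.38,189.38),(256.79,191.5)); print("knob",k,r)
p,r=tri((314,213.5),(245,249.7)); print("post",p,r, [onplane("top",(314,213.5),92),onplane("side",(245,249.7),92)])
C=np.mean(C,0)
for nm,q in(("knob",k),("post",p)):
    d=q[:2]-C; print(nm,np.hypot(*d),np.degrees(np.arctan2(d[1],d[0])))
for nm,a in(("blue",(282.1,204.1)),("green",(299.6,207.3)),("white",(294.8,192.5))):
    q=onplane("top",a,94); d=q[:2]-C; print(nm,q,np.hypot(*d))
for nm,z in (("knobT",125),("post",92)):
    print(onplane("top",(257.38,189.38),125),onplane("side",(256.79,191.5),125));break
E
```

```text
top [565.4 -96.3  82.2] [-0.7  0.5  0.4 -0.6 -0.1  0.7  0.4 -0.2 -0.4]
phase deg mod36 [14.2 15.  15.5 15.  15.5 14.4 15.5 15.2 15.2]
side [566.2 -95.3  82.2] [ 0.7 -0.2 -0.6  0.3  0.4 -1.  -0.7  1.1  0.1]
phase deg mod36 [15.2 15.1 15.9 14.2 14.9 13.8 14.7 14.3 14.7]
knob [599.70071524  24.58158744 127.18877324] [ 0. -0. -0.  0.]
post [ 525.34591548 -162.75686493   88.91968247] [ 0.03 -0.43 -0.33  0.05] [array([ 523.72400447, -162.1601711 ,   92.        ]), array([ 525.74266067, -165.80679155,   92.        ])]
knob 125.08371599125147 74.27273179257428
post 78.21007539149063 -121.14422119825163
blue [554.77157831 -57.25380078  94.        ] 40.11025992267059
green [ 544.10422195 -114.79000327   94.        ] 28.816764223273495
white [593.15202594 -99.67843907  94.        ] 27.627180133552887
[599.95272765  24.54380226 125.        ] [600.30341926  27.45685366 125.        ]
```

```bash
cat >> h.py <<'E'
from scipy.spatial.transform import Rotation as Rn
C=np.array([565.8,-95.8]); YAW=np.radians(-15.7)
def B(x,y,z):  # indexer base -> world
    c,s=np.cos(YAW),np.sin(YAW); return np.array([C[0]+c*x-s*y,C[1]+s*x+c*y,z])
def ori(ang):  # tool down, tool x at world angle ang
    x=np.array([np.cos(ang),np.sin(ang),0]); z=np.array([0,0,-1.]); return Rn.from_matrix(np.c_[x,np.cross(z,x),z]).as_rotvec()
UP=YAW+np.pi/2
def snap(tag,ims=("top","side")):
    for n in ims:
        im=robot.capture(n); cv2.imwrite(f"pics/{n}{tag}.png",im)
        b=(225,150,345,250) if n=="top" else (200,170,320,290)
        k=5
        cv2.imwrite(f"pics/{n}{tag}z.png",cv2.resize(im[b[1]:b[3],b[0]:b[2]],None,fx=k,fy=k,interpolation=cv2.INTER_CUBIC))
        print(n,"red",blobs(im,(0,150,100),(4,255,255),b),"or",blobs(im,(5,130,150),(20,255,255),b))
    return
def dots():
    for n,b in(("top",(230,155,335,250)),("side",(205,180,310,290))):
        im=robot.capture(n); L=[c for c,a in blobs(im,(95,20,150),(125,255,255),b,1) if a<12]
        P=np.array([onplane(n,q,52)[:2] for q in L]); r=np.hypot(*(P-C).T); P=P[abs(r-82)<4]
        a=np.arctan2(*(P-C).T[::-1]); ph=np.angle(np.exp(10j*a).mean())/10
        print(n,len(P),"phase deg",np.degrees(ph)%36)
E
python3 - <<'E'
from h import *
print(Rn.from_rotvec(robot.get_ee_rot()).as_matrix().round(2))
print("bottle",onplane("top",(122,213),120))
dots()
for a in (UP,UP+np.pi):
    for p in (B(0,85,200),B(0,85,116),B(0,150,116),B(0,230,112)):
        j=robot.inverse_kinematics(p,ori(a)); print(np.degrees(a),p.round(),None if j is None else np.round(j,2))
am=np.radians(-121.1+17.6+90)
for a in (am,am+np.pi):
    print(robot.inverse_kinematics([500,-140,70],ori(a)))
E
```

```text
[[-0.91  0.41 -0.  ]
 [ 0.41  0.91 -0.  ]
 [ 0.   -0.   -1.  ]]
bottle [524.79195049 459.29647682 120.        ]
top 10 phase deg 15.164320076105765
side 9 phase deg 14.788630706401403
74.3 [589. -14. 200.] [-0.13  0.42  0.06  1.21  0.    1.71]
74.3 [589. -14. 116.] [-0.13  0.46 -0.1   1.01  0.    1.71]
74.3 [606.  49. 116.] [-0.02  0.5  -0.04  1.04  0.    1.82]
74.3 [628. 126. 112.] [0.1  0.56 0.06 1.07 0.   1.94]
254.3 [589. -14. 200.] [-0.13  0.42  0.06  1.21  0.   -1.43]
254.3 [589. -14. 116.] [-0.13  0.46 -0.1   1.01  0.   -1.43]
254.3 [606.  49. 116.] [-0.02  0.5  -0.04  1.04  0.   -1.32]
254.3 [628. 126. 112.] [ 0.1   0.56  0.06  1.07  0.   -1.2 ]
[-3.95223967e-01  3.75218214e-01 -3.62334018e-01  8.33244094e-01
  4.44089210e-16  2.98198814e+00]
[-0.39522397  0.37521821 -0.36233402  0.83324409  0.         -0.15960452]
```

```bash
python3 - <<'E'
from h import *
robot.command_gripper(0.0,force=20)
robot.goto([420,120,260],ori(UP))
robot.goto(B(0,88,200),ori(UP))
robot.move_straight(B(0,88,118))
print(robot.get_position(),robot.get_ft_force(),robot.get_t())
snap("1")
E
```

```text
[589.93646362 -10.54474541 119.2730997 ] [-0.57077443 -0.10015593 -0.14533281] 4.1917
top red [] or [([314.0, 213.5], 6)]
side red [] or [([244.95, 254.07], 41)]
```

View pics/side1z.png

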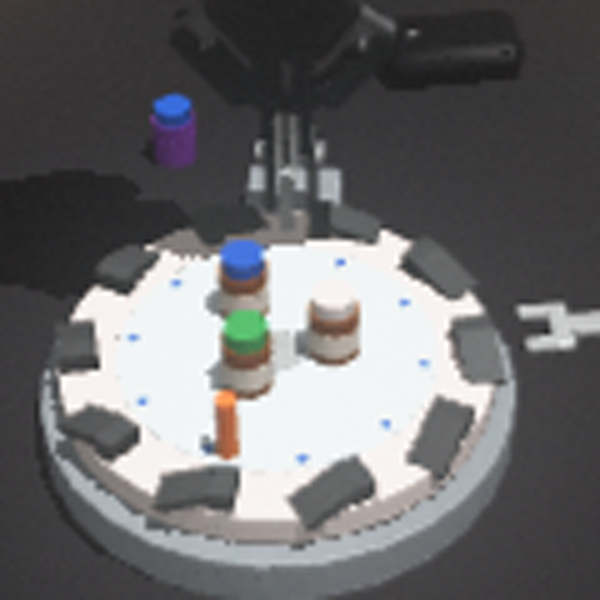

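View pics/top1z.png

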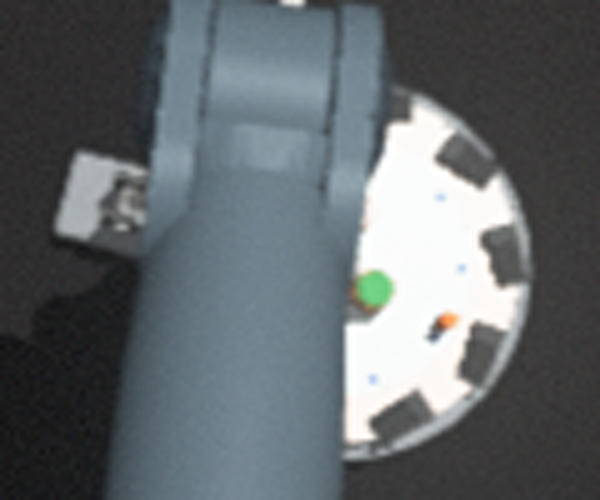

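The side view shows the shut fingertips at (290,190), in line with the pawl lever and above the wheel. Nothing is in contact yet, so I'll push outward.

```bash
python3 - <<'E'
from h import *
print(robot.move_straight(B(0,152,118),rate=50,f_stop=15))
print(robot.get_position(),robot.get_ft_force())
robot.sleep(0.3)
robot.move_straight(B(0,95,119),rate=120)
robot.move_straight(B(0,95,200))
robot.goto([450,-250,220],ori(np.radians(-121.1+17.6+90)))
print(robot.get_t(),robot.get_joint_pos())
snap("2");dots()
E
```

```text
False
[606.85848064  50.24161194 118.01079499] [-0.70328223  0.1067754   0.40877804]
8.4417 [-6.29640488e-01  2.59062316e-01 -1.15959999e-01  1.19692431e+00
  4.86058861e-04  2.74615035e+00]
top red [([240.05, 184.9], 20)] or [([314.2, 213.6], 5)]
side red [([257.88, 181.78], 32)] or [([245.0, 254.18], 40)]
top 10 phase deg 15.129190121938933
side 9 phase deg 14.811382555106443
```

View pics/side2z.png

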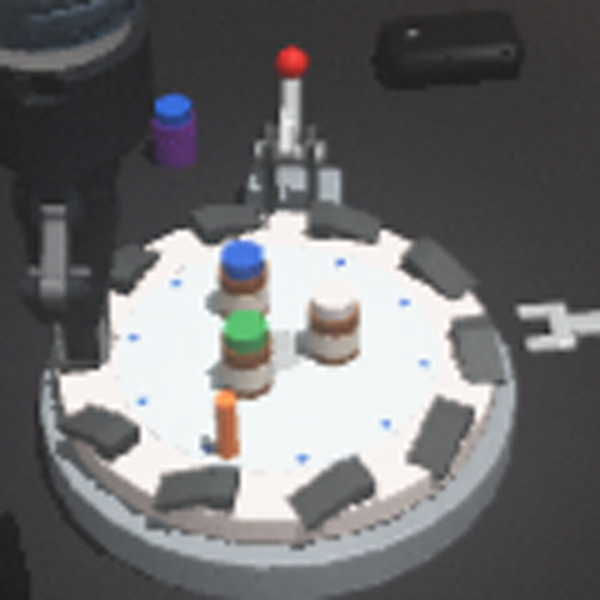

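View pics/top2z.png

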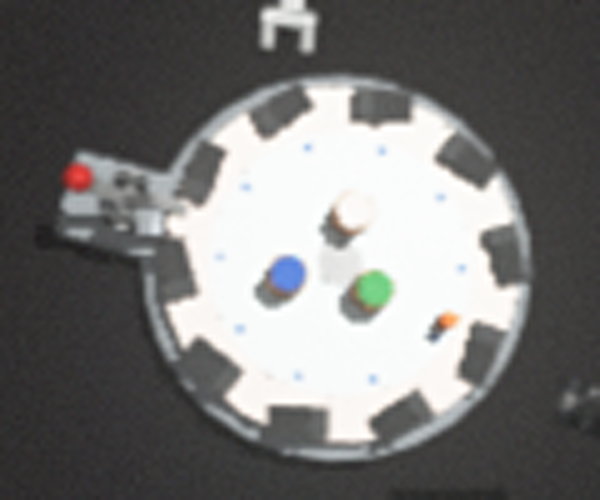

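The pawl is up: the red knob is at (78,177) in the zoomed top view, leaning outward, and the wheel phase hasn't changed. Next is the post.

```bash
cat >> h.py <<'E'
AM=np.radians(-121.1+17.6)
def W(n,r,z):
    return np.array([C[0]+r*np.cos(AM)-n*np.sin(AM),C[1]+r*np.sin(AM)+n*np.cos(AM),z])
E
python3 - <<'E'
from h import *
o=ori(AM+np.pi/2)
robot.goto(W(-52,78,150),o)
robot.move_straight(W(-52,78,74),rate=100)
print(robot.get_position(),W(-52,78,74))
print(robot.move_straight(W(-3,78,74),rate=40,f_stop=20), robot.get_ft_force())
robot.sleep(0.2); print(robot.get_t())
snap("3");dots()
E
```

```text
[ 497.58335819 -159.98343368   74.71432392] [ 497.02802576 -159.50569487   74.        ]
False [-1.12085362  0.35408359 -0.17248027]
11.6833
top red [([240.05, 184.9], 20)] or []
side red [] or [([260.72, 254.6], 43)]
top 6 phase deg 8.013891760290022
side 5 phase deg 8.96765475968351
```

View pics/side3z.png

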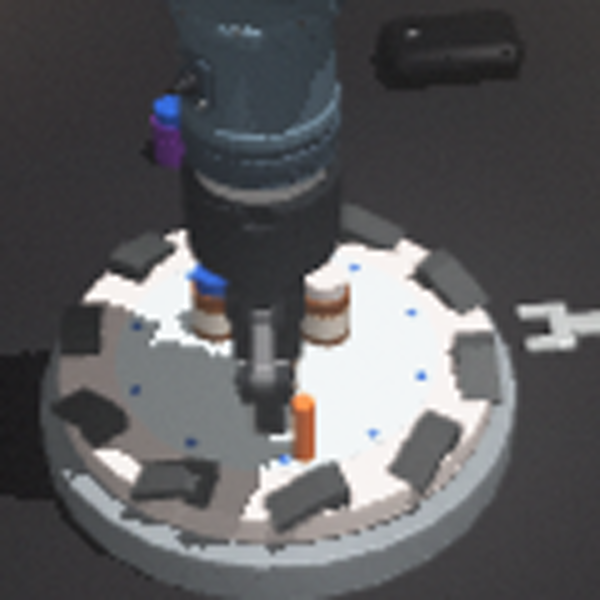

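The post has turned about 29° of the roughly 35° needed, and the vials ride along upright. I'll push a little further, then back off for a clean measurement.

```bash
python3 - <<'E'
from h import *
print(robot.move_straight(W(4,78,74),rate=25,f_stop=20), robot.get_ft_force())
robot.sleep(0.1)
robot.move_straight(W(-22,78,74),rate=100)
robot.move_straight(W(-22,78,170),rate=150)
robot.goto([430,-250,220],ori(AM+np.pi/2))
print(robot.get_t())
snap("4");dots()
E
```

```text
False [-1.78561325  1.08688032 -0.28781438]
14.225
top red [([240.05, 184.9], 20)] or [([317.17, 199.83], 6)]
side red [([257.9, 181.87], 31)] or [([263.03, 254.72], 36)]
top 10 phase deg 13.211712184915365
side 10 phase deg 13.185215801293863
```

View pics/top4z.png

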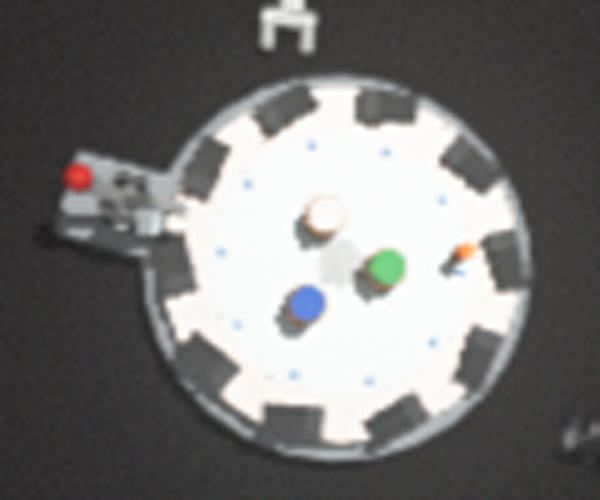

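View pics/side4z.png

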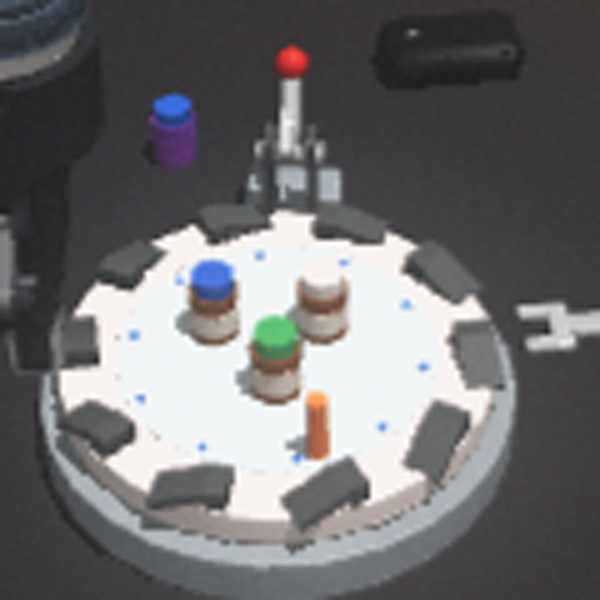

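The wheel has turned 34.2° (0.597 rad). With the start at −0.13 to −0.01, it is now between 0.467 and 0.587. I'll add about 1° so it sits in the middle of the window.

```bash
python3 - <<'E'
from h import *
o=ori(AM+np.pi/2)
robot.goto(W(-22,78,150),o)
robot.move_straight(W(-22,78,74),rate=120)
print(robot.move_straight(W(5.4,78,74),rate=30,f_stop=20), robot.get_ft_force())
robot.sleep(0.1)
robot.move_straight(W(-22,78,74),rate=100)
robot.move_straight(W(-22,78,220),rate=200)
robot.goto([400,-150,240],ori(UP))
dots(); snap("5")
print(robot.get_t())
E
```

```text
False [-0.45861915 -0.4673157  -0.69388471]
top 10 phase deg 14.039888916582246
side 9 phase deg 13.901720191793874
top red [([240.05, 184.9], 20)] or [([317.2, 199.6], 5)]
side red [([257.9, 181.87], 31)] or [([263.8, 254.62], 40)]
19.9583
```

```bash
python3 - <<'E'
from h import *
robot.goto([500,60,240],ori(UP))
robot.goto(B(0,228,220),ori(UP))
robot.move_straight(B(0,228,112),rate=150)
print(robot.get_position(),B(0,228,112))
print(robot.move_straight(B(0,153,113),rate=50,f_stop=15),robot.get_position(),robot.get_ft_force())
robot.sleep(0.4)
robot.move_straight(B(0,200,114),rate=120)
robot.move_straight(B(0,200,240),rate=200)
robot.goto([420,120,260],ori(UP))
robot.goto([300,330,260],ori(UP))
print(robot.get_t())
snap("6");dots()
E
```

```text
[628.02257305 123.45346741 113.43893872] [627.49690168 123.69371819 112.        ]
False [607.26297866  51.75821849 112.99750264] [0.80046995 0.00380592 0.47359018]
27.5417
top red [([257.0, 189.5], 16)] or [([317.2, 199.6], 5)]
side red [([256.76, 191.58], 33)] or [([263.8, 254.62], 40)]
top 10 phase deg 14.039888916582246
side 9 phase deg 13.807687026695493
```

View pics/side6z.png

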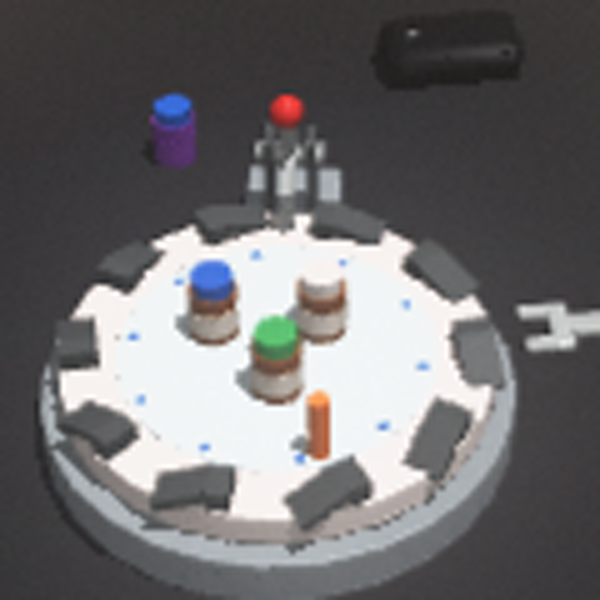

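View pics/top6z.png

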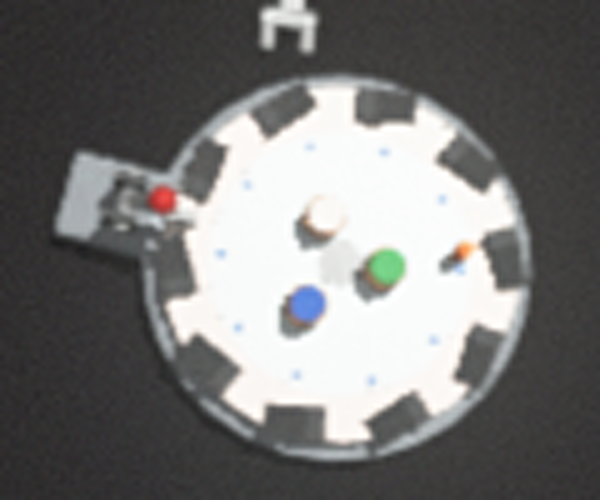

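The knob is back near its starting pixels. I'll compare it precisely with the start pictures and diff the rest of the bench.

```bash
python3 - <<'E'
from h import *
for n,b in(("top",(250,182,264,198)),("side",(248,182,266,200))):
    r=[]
    for t in "06":
        im=cv2.imread(f"pics/{n}{t}.png").astype(float); p=im[b[1]:b[3],b[0]:b[2]]
        w=np.clip(p[...,2]-np.maximum(p[...,0],p[...,1])-30,0,None); v,u=np.mgrid[b[1]:b[3],b[0]:b[2]]
        r.append(np.array([(u*w).sum(),(v*w).sum()])/w.sum())
    print(n,r)
    d=cv2.absdiff(cv2.imread(f"pics/{n}0.png"),cv2.imread(f"pics/{n}6.png")).max(2); print([ (s.tolist()) for s in cv2.connectedComponentsWithStats((d>50).astype(np.uint8))[2] if s[4]>6])
for a in(0,.05,.1,.2):
    f=np.radians(-25.6)+a; X=B(0,150+55*np.sin(f),75+55*np.cos(f)); print(a,proj("top",X),proj("side",X))
E
```

```text
top [array([257.29023124, 189.37328929]), array([257.20988258, 189.37720157])]
[[0, 0, 512, 384, 187410], [284, 191, 14, 9, 64], [321, 195, 6, 3, 8], [313, 198, 7, 7, 27], [276, 201, 14, 17, 144], [293, 200, 13, 15, 118], [310, 212, 7, 6, 22], [316, 224, 4, 5, 7], [148, 270, 4, 3, 9], [53, 277, 118, 107, 6436], [136, 284, 9, 9, 16], [129, 286, 12, 15, 59], [129, 300, 5, 6, 13], [46, 307, 10, 5, 23], [131, 307, 5, 6, 13], [8, 314, 10, 5, 34], [19, 315, 27, 12, 88], [38, 314, 16, 9, 60], [32, 325, 12, 11, 63], [0, 332, 5, 3, 9], [0, 340, 79, 44, 1870]]
side [array([256.96999717, 191.29917917]), array([256.96826296, 191.30178521])]
[[0, 0, 512, 384, 192981], [114, 0, 32, 64, 1031], [89, 13, 16, 28, 142], [113, 32, 6, 20, 39], [112, 56, 5, 2, 7], [109, 58, 16, 46, 247], [121, 66, 40, 52, 883], [117, 141, 19, 19, 179], [123, 161, 12, 7, 43], [41, 170, 4, 3, 8], [21, 183, 7, 5, 13], [11, 188, 8, 11, 26], [235, 218, 37, 44, 716], [258, 248, 8, 14, 76], [222, 258, 6, 5, 9], [271, 261, 4, 8, 10], [246, 263, 2, 10, 10], [257, 270, 4, 6, 7]]
0 [257.01234474 189.3933328 ] [256.80602162 191.96836041]
0.05 [256.26999623 189.14382936] [256.84576993 191.15018437]
0.1 [255.51013992 188.89431634] [256.88730463 190.35778146]
0.2 [253.94626231 188.39803492] [256.97523744 188.85865989]
```

```bash
python3 - <<'E'
from h import *
robot.job_done(); print(robot.get_t())
E
```

```text
the job is handed in; nothing more can be done
the job is handed in; nothing more can be done
```

The carousel is back one notch and the pawl is down in the next one. I handed the job in shortly after 27.5 s, against the 64 s limit.

**What I did:** I pushed the lever out until the pawl stayed up by itself, then turned the wheel backward with the post, in two goes with a small third push to trim it. Then I tipped the lever back in, and the pawl dropped.

**Last checks:**
- **Wheel:** it turned about 35.0° (0.61 rad), measured from the blue dots on the deck. I only knew the starting angle as the range you gave, so the wheel is somewhere between 0.48 and 0.60, inside the 0.47 to 0.62 window. The two cameras differed by about 0.2°.
- **Pawl:** the knob is within 0.1 pixel of its starting "down" position in both cameras, so the pawl is fully down to within about 0.01 rad.
- **Vials:** all three are standing on the deck.
- **Bench:** comparing pictures from before and after, only the wheel's load and the arm with its shadow changed; everything else is where it was.

No check failed. The two cameras disagreed by up to about 4 mm on the knob and post positions at the start, which was small enough not to matter for the pushes.

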